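# Check the van's charging dock with a spring-tipped test pen

### The job

Check the charging dock: push its green test button fully down and let it come back up, then take the red test pen out of its wooden holder and touch its brass tip to the middle of the copper contact with the yellow ring. Hold the pen square to the dock's sloping face and press gently, so that the spring tip is pushed in about half-way and never bottoms hard, and finish while still holding it there, steady. Leave the other things on the bench where they lie.

Things in the scene. Friction and masses are not known exactly. Their poses are not given: they have to be found in the camera images.
- button (a joint): travel of the green spring push button, m: 0 up, 0.006 fully down; about 5 N holds it fully down, and it springs back by itself.
- button_top (a point): centre of the top of the green push button (diameter 26 mm, its axis vertical), on the low flat ledge of the dock, at the dock's front.
- dock: black and grey charging dock, fixed, 160 (x) by 120 mm (y). Origin: centre of its underside; z up. The front (-x) is a flat ledge 45 mm high, 50 mm deep, carrying the button; behind it a grey face rises at 25 degrees towards +x, up to 92 mm, so it looks up and towards -x. Two red guide ribs, 8 mm high, run up the face 50 mm either side of its middle line.
- contact: round copper contact, diameter 24 mm, with a yellow ring round it, in the middle of the dock's sloping face. It is rigid and stands 3 mm proud of the face. Origin: centre of its exposed flat surface, about 71 mm above the bench; z points straight out of the sloping face (up and towards the dock's front, 25 degrees from vertical), x runs up the slope.
- pen: red test pen, 70 to 120 g, loose, upright in the holder, tip down. Origin: grip centre on its axis, 90 mm above the tip's end, 26 mm below its top; z from tip to top. Handle: 24 mm square bar (faces along x, y), z -34 to +26 mm; under it a black collar, diameter 37, z -40 to -34, resting on the holder; black nose, diameter 18, to z -70; brass spring tip, diameter 8, round end, to z -90.
- pen_tip (a point): end of the pen's brass spring tip. With the spring out it is 90 mm below the grip centre along the pen's axis; it slides up into the pen by at most 14 mm.
- plunger (a joint): how far the spring tip is pushed into the pen, m: 0 fully out, 0.014 bottomed. The spring needs 0.9 N to start and 3 N for each further 10 mm (about 3 N at half-way, 5.1 N at the bottom).
- rack: wooden holder block, fixed, 70 by 70 by 60 mm high; origin: centre of its underside. A vertical hole of 23 mm runs through its middle; the pen must be lifted straight up at least 60 mm to come clear.
- pack_a: black and grey battery pack, 115 by 75 by 61 mm, loose, 0.6 kg, leave alone; origin: centre of its underside.
- pack_b: another such battery pack, leave alone.
- tape: yellow tape measure, 70 by 36 by 66 mm high, loose, leave alone; origin: centre of its underside.
- driver: screwdriver with a blue handle, lying, loose, leave alone.
- level: yellow spirit level standing on edge along y, 24 by 600 by 55 mm, loose, leave alone; origin: centre of its underside.
- drill: red and black cordless drill lying on its side, loose, leave alone; about 68 mm high.

How it is judged:
By the outcome, as a careful person would: the job done as asked, in the order asked, and still so for the second after the job is handed in, while the arm keeps its last pose, push and grip.
It also fails if it takes over 51 s, if anything falls off the work surface, if the arm or the gripper's body presses on something with over 40 N, if the wrist force passes 120 N, or if a joint passes its speed limit or range.

### The arm

A 6-joint arm with a two-finger parallel gripper is mounted at the origin on the work surface. World frame = base frame: x ahead of the robot, y to its left, z up, the work surface at z = 0. Lengths are in m, angles in rad, forces in N, time in s.
With the tool pointing down it reaches from about 0.3 to 0.875 m from the base axis. Payload 6.4 kg.
Tool frame: the origin (TCP) lies midway between the tips of the shut fingers; the grasp point (between the pads) lies 19 mm behind it (arm.grip_point_offset is the distance from the TCP to the grasp point, in m); z points along the fingers, y is the direction in which the jaws open and shut (so a half turn about z gives the same grasp; the last joint's range is limited). The gripper opens to 85 mm and grips with 20 to 120 N. Pads are 22 mm wide; open, the fingers measure 114 mm over their backs; the gripper's body (76 mm by 85 mm) begins 54 mm behind the grasp point. The pads swing forward as they close: fully open they stand 13 mm farther back than shut.
Start: joints at [-1.467, 0.181, 1.607, -0, 1.354, -0.206], TCP at [0.175, -0.548, 0.192] pointing down, gripper open.
Joint ranges: [-2.99, 2.99], [-0.89, 2.07], [0.3, 2.58], [-1.14, 4.28], [0, 2.63], [-3.12, 3.12]. Speed limits (rad/s): [2.57, 2.57, 3.01, 3.14, 3.14, 3.14].

### API

Orientations are given as a unit quaternion [w, x, y, z].
In Python, from station import arm, status, eyes gives the robot as it stands. The module is installed in compiled form; this text tells all that it offers. Calls block until the motion is done:
- arm.movep(position, orientation): joint-space move of the TCP to a pose.
- arm.movel(position, rotation=None, velocity=0.15): straight line of the TCP; rotation=None keeps the orientation; velocity is the mean speed in m/s.
- arm.goto_joints(angles): joint-space move.
- arm.ungrasp() and arm.close(): open the fingers fully, or close them until they stop; the grip force is fixed at half the most.
- arm.hold(seconds).
- arm.solve_ik(position, orientation): joint angles nearest the present ones, or None.
- status.sense(): the state.
- eyes.capture(name): name is "scene" or "top"; returns a dict with "pixels" (400x640x3 uint8, blue, green, red), "depth" (400x640 float32, m along the optical axis (not along the pixel's ray), 0 where there is no reading), "fx", "fy", "cx", "cy" (pixels), "R" (3x3) and "t" (3): a world point X has camera coordinates R X + t. Camera axes: x right, y down, z forward; pixel columns grow to the right and rows downward; lengths in m; the calibration is good to about 2 mm. A picture is of the moment at which its call begins.
A pose or a line that the arm cannot do raises arm.MotionError and nothing moves.
- arm.sign_off(): hands the job in, once; it reports no verdict.
The state is a dict: "time": time; "joint_pos": joint angles; "joint_velocities": joint speeds; "joint_efforts": joint torques, N m; "tool_pos": TCP position; "tool_rot": TCP orientation; "contact_force": force on the tool from outside, world axes, zero at the start; "ft_torque": the same for the moment, N m; "gripper_width": opening from 0.0 (shut) to 1.0 (fully open).
Only numpy, scipy, OpenCV 4.12 (cv2) and the standard library are available. Lean on these libraries where they do the work, as an engineer would, in place of code of your own. Each camera call takes 0.05 s, during which the arm holds its last target. There are 200 camera calls.

## Working session

There is one attempt and no reset: what is moved stays moved. The work goes in short steps, each a Python script; the robot and the scene stay as the last script left them, time stands still between calls to the robot, and variables do not carry over. Pictures are saved under pics/ and viewed, about 8 in all and at most 12, crops included, and the job is handed in when it is done.

```bash
mkdir -p pics; ls; python3 - <<'E'
from station import arm,status,eyes
import cv2,numpy as np
s=status.sense();print(s['time'],s['tool_pos'],s['tool_rot'],s['contact_force'],arm.grip_point_offset)
for n in("scene","top"):
    c=eyes.capture(n);cv2.imwrite(f'pics/{n}0.png',c['pixels']);np.savez(f'{n}0.npz',**c)
    print(n,c['fx'],c['cx'],c['cy'],-c['R'].T@c['t'],c['R'].round(3).tolist())
E
```

```text
pics
0.0 [ 0.17525061 -0.546982    0.19136247] [-8.97306856e-04  9.88023227e-01  1.54302611e-01  4.67702783e-05] [0.01371207 0.82331253 0.41780189] 0.0187
scene 449.7127921344884 326.16164730325784 196.33894866563213 [ 1.63463168 -0.03242424  0.79795589] [[0.043, 0.999, 0.01], [0.564, -0.016, -0.826], [-0.825, 0.041, -0.564]]
top 483.79569937113234 320.024821711865 198.41514401730186 [ 0.39971132 -0.01450932  1.58016395] [[0.014, -1.0, -0.016], [-0.991, -0.012, -0.133], [0.133, 0.018, -0.991]]
```

View pics/scene0.png

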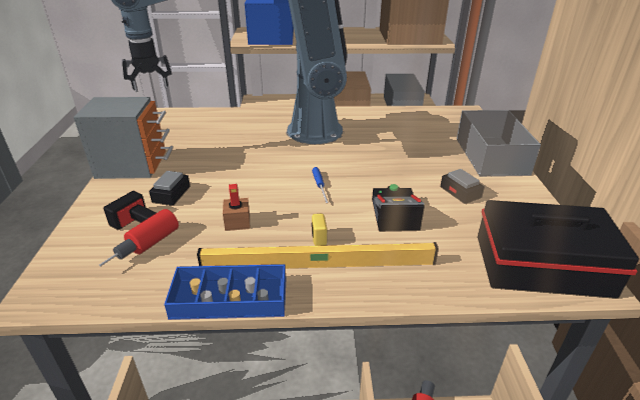

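View pics/top0.png

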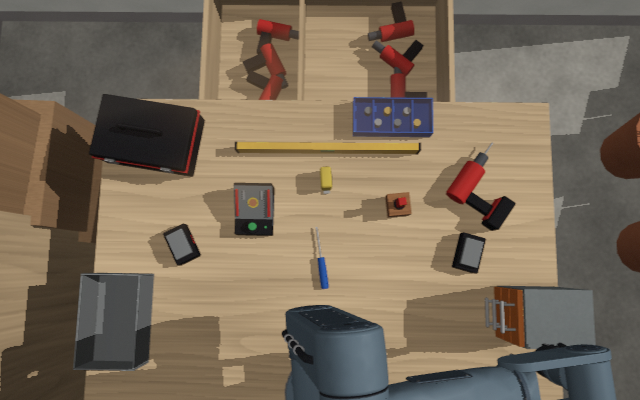

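The top view shows the dock at about (254,209), its button at (252,226), its contact ring at (253,202), and the pen in its holder at (399,204). Next I'll measure these.

```bash
cat > vis.py <<'E'
import cv2,numpy as np
def ray(c,u,v):
    d=c['R'].T@np.array([(u-c['cx'])/c['fx'],(v-c['cy'])/c['fy'],1]);return -c['R'].T@c['t'],d
def onz(c,u,v,z):
    o,d=ray(c,u,v);return o+d*(z-o[2])/d[2]
def cross(c1,p1,c2,p2):
    (o1,d1),(o2,d2)=ray(c1,*p1),ray(c2,*p2)
    k=np.linalg.lstsq(np.c_[d1,-d2],o2-o1,rcond=None)[0]
    a,b=o1+k[0]*d1,o2+k[1]*d2;return (a+b)/2,np.linalg.norm(a-b)
def pts(c,mask):
    v,u=np.nonzero(mask);z=c['depth'][v,u];k=z>0;u,v,z=u[k],v[k],z[k]
    P=np.c_[(u-c['cx'])/c['fx']*z,(v-c['cy'])/c['fy']*z,z];return (P-c['t'])@c['R']
H={'red':((0,130,70),(8,255,255)),'yellow':((18,110,80),(35,255,255)),'green':((45,90,50),(85,255,255))}
def mask(c,col,box):
    h=cv2.cvtColor(c['pixels'],cv2.COLOR_BGR2HSV);m=cv2.inRange(h,*H[col])
    if col=='red':m|=cv2.inRange(h,(173,130,70),(180,255,255))
    z=np.zeros_like(m);x0,y0,x1,y1=box;z[y0:y1,x0:x1]=m[y0:y1,x0:x1];return z
def cen(m):
    v,u=np.nonzero(m);return u.mean(),v.mean(),len(u),(u.min(),u.max(),v.min(),v.max())
E
python3 - <<'E'
from vis import *
T=dict(np.load('top0.npz'));S=dict(np.load('scene0.npz'))
for nm,c,col,box in[('button',T,'green',(240,218,266,236)),('ring',T,'yellow',(240,190,266,216)),('ribs L',T,'red',(232,180,245,216)),('ribs R',T,'red',(262,180,276,216)),('pen',T,'red',(380,190,420,220)),
 ('buttonS',S,'green',(380,178,410,195)),('penS',S,'red',(222,178,246,208))]:
    m=mask(c,col,box);r=cen(m);p=pts(c,m)
    print(nm,np.round(r[:2],2),r[2:],'median',np.median(p,0).round(4),'z range',np.percentile(p[:,2],[5,95]).round(3))
    if nm=='ribs L' or nm=='ribs R':
        q=p-p.mean(0);print('  dir',np.linalg.svd(q)[2][0].round(3),'mean',p.mean(0).round(4))
    if nm=='button':print('  z.052',onz(T,*r[:2],.052).round(4))
    if nm=='ring':
        (x,y),_,a=cv2.fitEllipse(cv2.findContours(m,0,1)[0][0]) if 1 else 0
        print('  ell',x,y,onz(T,x,y,.07).round(4))
# dock contour points above bench & rack
for nm,box,z0,z1 in[('dock',(225,175,285,245),.03,.11),('ledge',(225,175,285,245),.035,.048),('rack',(375,185,425,222),.045,.07)]:
    b=np.zeros((400,640),np.uint8);x0,y0,x1,y1=box;b[y0:y1,x0:x1]=1
    p=pts(T,b);p=p[(p[:,2]>z0)&(p[:,2]<z1)]
    print(nm,len(p),cv2.minAreaRect(p[:,:2].astype(np.float32)*1000),np.median(p[:,2]),p.mean(0).round(4))
out=[cv2.resize(T['pixels'][170:250,220:290],None,fx=7,fy=7,interpolation=cv2.INTER_CUBIC)[:560,:480],cv2.resize(S['pixels'][170:240,200:260],None,fx=8,fy=8)[:560,:320]]
E
```

```text
button [252.83 225.92] (71, (np.int64(248), np.int64(265), np.int64(222), np.int64(230))) median [0.5123 0.2251 0.063 ] z range [0.047 0.069]
  z.052 [0.5137 0.2248 0.052 ]
ring [252.69 202.29] (45, (np.int64(247), np.int64(257), np.int64(197), np.int64(207))) median [0.5875 0.2241 0.0701] z range [0.059 0.076]
  ell 252.50511169433594 202.1933135986328 [0.5872 0.2254 0.07  ]
ribs L [236.44 201.85] (71, (np.int64(235), np.int64(238), np.int64(189), np.int64(215))) median [0.5888 0.2752 0.0751] z range [0.057 0.092]
  dir [-0.912 -0.001 -0.411] mean [0.587  0.2754 0.0744]
ribs R [268.  202.5] (78, (np.int64(267), np.int64(269), np.int64(190), np.int64(215))) median [0.5866 0.1758 0.0728] z range [0.053 0.091]
  dir [-0.888  0.037 -0.459] mean [0.5864 0.1761 0.0726]
pen [401.53 201.13] (77, (np.int64(397), np.int64(406), np.int64(197), np.int64(206))) median [ 0.5894 -0.2363  0.1237] z range [0.08  0.129]
buttonS [391.45 187.42] (40, (np.int64(380), np.int64(397), np.int64(184), np.int64(192))) median [0.5179 0.2216 0.0647] z range [0.044 0.067]
penS [233.64 195.4 ] (171, (np.int64(229), np.int64(239), np.int64(184), np.int64(205))) median [ 0.6023 -0.2365  0.0971] z range [0.066 0.126]
dock 2017 ((567.1704711914062, 223.83213806152344), (158.98287963867188, 121.72649383544922), 0.02708226442337036) 0.061171852677495364 [0.5687 0.2222 0.0632]
ledge 516 ((554.3209838867188, 223.9686279296875), (131.96688842773438, 122.1314926147461), 0.7494851350784302) 0.04395874972695517 [0.5204 0.2229 0.0437]
rack 414 ((590.1334838867188, -238.3274383544922), (70.85237884521484, 70.92010498046875), 6.1688337326049805) 0.0595898294099718 [ 0.588  -0.2365  0.0596]
```

```bash
python3 - <<'E'
from vis import *
T=dict(np.load('top0.npz'));S=dict(np.load('scene0.npz'))
a=cv2.resize(T['pixels'][185:220,380:420],None,fx=9,fy=9,interpolation=cv2.INTER_CUBIC)[:315,:360]
b=cv2.resize(S['pixels'][178:234,212:260],None,fx=8,fy=8,interpolation=cv2.INTER_CUBIC)
d=cv2.resize(T['pixels'][178:240,230:280],None,fx=8,fy=8,interpolation=cv2.INTER_CUBIC)
h=500;pad=lambda i:cv2.copyMakeBorder(i,0,max(0,h-i.shape[0]),0,4,0)[:h]
cv2.imwrite('pics/crop1.png',cv2.resize(np.hstack([pad(a),pad(b),pad(d)]),None,fx=.66,fy=.66))
m=mask(T,'green',(244,218,261,236));r=cen(m);p=pts(T,m);print('button',r,onz(T,r[0],r[1],.064),p.mean(0),np.percentile(p[:,2],[10,50,90]))
m=mask(S,'green',(386,180,400,192));r2=cen(m);print(r2,onz(S,r2[0],r2[1],.064),cross(T,r[:2],S,r2[:2]))
# pen top pixels by depth
b=np.zeros((400,640),np.uint8);b[185:222,380:420]=1
p=pts(T,b);k=p[(p[:,2]>.115)&(p[:,2]<.14)];print('pentop',len(k),k.mean(0),cv2.minAreaRect(k[:,:2].astype(np.float32)*1000))
E
```

```text
button (np.float64(251.93939393939394), np.float64(225.84848484848484), 66, (np.int64(248), np.int64(256), np.int64(222), np.int64(230))) [0.51294818 0.22571246 0.064     ] [0.51284224 0.22592161 0.06304361] [0.05549744 0.06397728 0.06840697]
(np.float64(393.0285714285714), np.float64(186.88571428571427), 35, (np.int64(389), np.int64(397), np.int64(184), np.int64(190))) [0.51705312 0.22315393 0.064     ] (array([0.51300943, 0.22509925, 0.06143307]), np.float64(0.002028556276109378))
pentop 67 [ 0.58929512 -0.23737049  0.12392742] ((590.0430297851562, -236.47389221191406), (23.013608932495117, 25.138595581054688), 89.00224304199219)
```

View pics/crop1.png

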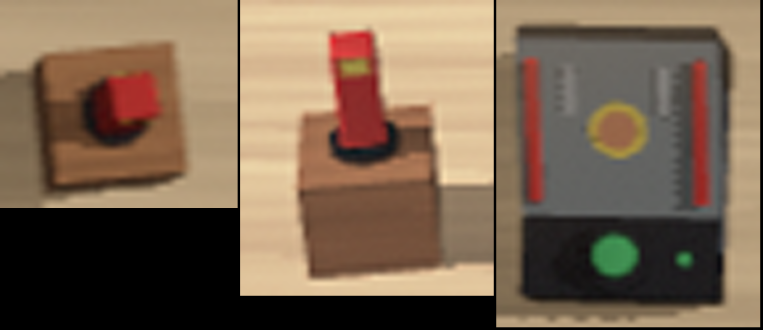

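The crop shows the holder and pen turned about +6° together. The dock is square to the world axes, with a small green LED beside the real button. I'll check IK for the whole plan, then press the button.

```bash
cat > geo.py <<'E'
import numpy as np
from scipy.spatial.transform import Rotation as Ro
def q(yaw=0,tilt=0,flip=0):  # tool down; yaw deg about world z; tilt leans tool z towards +x
    r=Ro.from_euler('z',yaw,degrees=True)*Ro.from_euler('y',-tilt,degrees=True)*Ro.from_euler('x',180,degrees=True)*Ro.from_euler('z',180*flip,degrees=True)
    return r.as_quat(scalar_first=True)
B=np.array([.5128,.2252,.063]);P=np.array([.5897,-.2370,.100]);PY=6.
C=np.array([.5865,.2247,.0712]);n=np.array([-np.sin(np.radians(25)),0,np.cos(np.radians(25))])
E
python3 - <<'E'
from geo import *
from station import arm,status
print(Ro.from_quat(q(0,25),scalar_first=True).as_matrix()[:,2], -n)
for f in(0,1):
    for nm,p,o in[('button',B+[0,0,.02],q(0,0,f)),('pen',P-[0,0,.0187],q(PY,0,f)),('penup',P+[0,0,.1],q(PY,0,f)),('con',C+n*(.09-.0187-.007),q(0,25,f)),('conup',C+n*.13,q(0,25,f))]:
        j=arm.solve_ik(p,o);print(f,nm,None if j is None else np.round(j,2))
E
```

```text
[ 4.22618262e-01 -1.22464680e-16 -9.06307787e-01] [ 0.42261826 -0.         -0.90630779]
0 button [ 0.2   0.27  1.74 -0.    1.13  1.77]
0 pen [-0.57  0.42  1.53 -0.    1.18  0.9 ]
0 penup [-0.57  0.31  1.44 -0.    1.4   0.9 ]
0 con [ 0.25  0.05  1.96 -0.16  0.71  1.92]
0 conup [ 0.26 -0.09  1.97 -0.15  0.85  1.91]
1 button [ 0.2   0.27  1.74 -0.    1.13 -1.37]
1 pen [-0.57  0.42  1.53 -0.    1.18 -2.24]
1 penup [-0.57  0.31  1.44 -0.    1.4  -2.24]
1 con [ 0.25  0.05  1.96 -0.16  0.71 -1.22]
1 conup [ 0.26 -0.09  1.97 -0.15  0.85 -1.23]
```

```bash
python3 - <<'E'
from geo import *
from station import arm,status,eyes
arm.close()
arm.movep(B+[0,0,.05],q()); 
arm.movel(B+[0,0,.006],velocity=.1)
arm.hold(.2);f0=np.array(status.sense()['contact_force']);print('f0',f0)
z=B[2]+.005;n_=0
while z>.045:
    arm.movel([B[0],B[1],z],velocity=.03)
    s=status.sense();f=s['contact_force'][2]-f0[2];print(round(z,4),round(s['tool_pos'][2],4),round(f,2),end=' | ')
    if f>9:break
    z-=.001
arm.hold(.3);s=status.sense();print('\npressed',s['tool_pos'],s['contact_force'],s['time'])
import cv2
cv2.imwrite('pics/press.png',eyes.capture('scene')['pixels'][150:250,330:470])
arm.movel(B+[0,0,.06],velocity=.15)
print(status.sense()['time'],status.sense()['contact_force'])
E
```

```text
f0 [ 0.68644684 -0.16146082  0.31779035]
0.068 0.0682 -0.61 | 0.067 0.0669 -0.47 | 0.066 0.0659 -0.3 | 0.065 0.0649 0.06 | 0.064 0.0639 -0.1 | 0.063 0.0629 -0.29 | 0.062 0.0619 0.18 | 0.061 0.0609 -0.04 | 0.06 0.0599 -0.11 | 0.059 0.0589 -0.02 | 0.058 0.0579 -0.35 | 0.057 0.0569 0.19 | 0.056 0.0559 -1.33 | 0.055 0.0549 -0.48 | 0.054 0.0539 -0.39 | 0.053 0.0529 -0.92 | 0.052 0.0519 -0.65 | 0.051 0.0509 -1.32 | 0.05 0.0499 -0.29 | 0.049 0.0489 -0.64 | 0.048 0.0479 0.03 | 0.047 0.0469 -0.54 | 0.046 0.0459 -1.39 | 
pressed [0.51282766 0.22519911 0.04603663] [0.00351871 0.10626696 0.43343167] 10.6833
11.4 [ 0.03233538  0.23035697 -0.06662867]
```

```bash
python3 - <<'E'
import cv2
from station import status,eyes
from vis import *
print(status.sense()['gripper_width'])
i=cv2.resize(cv2.imread('pics/press.png'),None,fx=4,fy=4,interpolation=cv2.INTER_CUBIC)
j=eyes.capture('top')['pixels'][165:250,210:300]
j=cv2.resize(j,None,fx=2.4,fy=2.4);k=cv2.copyMakeBorder(j,0,400-j.shape[0],0,0,0)
cv2.imwrite('pics/press2.png',np.hstack([i,k]))
T=dict(np.load('top0.npz'));m=mask(T,'green',(248,222,257,231));p=pts(T,m);print(np.sort(p[:,2]).round(3))
S=dict(np.load('scene0.npz'));m=mask(S,'green',(386,180,400,192));p=pts(S,m);print(np.sort(p[:,2]).round(3))
E
```

```text
-0.0008188308214766817
[0.052 0.054 0.055 0.055 0.055 0.055 0.055 0.056 0.056 0.057 0.058 0.058
 0.059 0.059 0.059 0.059 0.06  0.06  0.06  0.061 0.061 0.061 0.061 0.061
 0.062 0.062 0.062 0.062 0.063 0.063 0.063 0.064 0.064 0.064 0.065 0.065
 0.065 0.066 0.066 0.066 0.066 0.066 0.066 0.066 0.066 0.067 0.067 0.067
 0.067 0.067 0.067 0.067 0.068 0.068 0.068 0.068 0.068 0.068 0.069 0.069
 0.069 0.069 0.069 0.07 ]
[0.055 0.055 0.059 0.059 0.061 0.062 0.062 0.062 0.063 0.064 0.064 0.064
 0.064 0.065 0.065 0.065 0.065 0.065 0.065 0.066 0.066 0.066 0.066 0.066
 0.067 0.067 0.067 0.067 0.067 0.067 0.067 0.067 0.067 0.068 0.069]
```

View pics/press2.png

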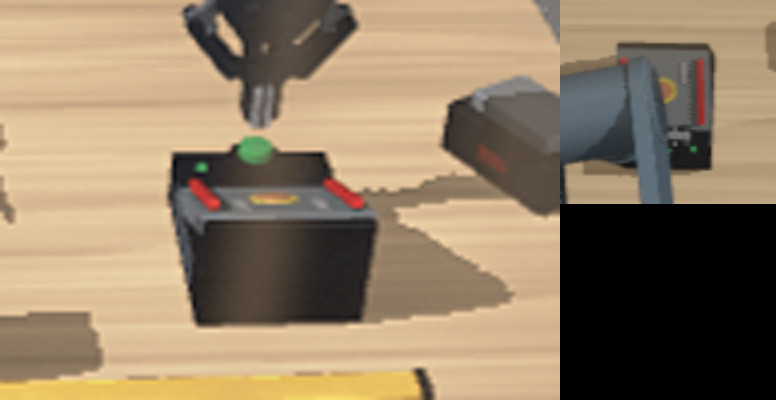

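The reported TCP height was 46 mm, but the picture shows the tips clearly above the button at crop (262,125), which doesn't agree. I'll measure the tip's true position by depth.

```bash
python3 - <<'E'
from station import status,eyes,arm
from vis import *
s=status.sense();print(s['tool_pos'],s['tool_rot'],np.round(s['joint_pos'],3))
c=eyes.capture('scene');np.savez('scene1.npz',**c)
b=np.zeros((400,640),np.uint8);b[100:195,360:430]=1
v,u=np.nonzero(b);z=c['depth'][v,u]
p=pts(c,b*(c['depth']>0))
k=(np.abs(p[:,0]-.51)<.06)&(abs(p[:,1]-.225)<.06)&(p[:,2]>.075)
g=p[k];o=np.argsort(g[:,2])[:25];print(g[o].round(3))
# project the TCP
for P in (s['tool_pos'],[.5128,.2252,.046]):
    x=c['R']@P+c['t'];print(x[:2]/x[2]*c['fx']+[c['cx'],c['cy']])
cv2.imwrite('pics/tip.png',cv2.resize(c['pixels'][110:230,330:460],None,fx=4,fy=4))
E
```

```text
[0.51182103 0.22500752 0.12169714] [ 2.02727635e-04  9.99999432e-01  1.38251019e-05 -1.04635280e-03] [0.202 0.221 1.71  0.    1.213 1.773]
[[0.519 0.231 0.161]
 [0.52  0.219 0.162]
 [0.515 0.22  0.162]
 [0.524 0.227 0.164]
 [0.52  0.222 0.164]
 [0.525 0.221 0.164]
 [0.521 0.227 0.165]
 [0.526 0.223 0.165]
 [0.516 0.234 0.165]
 [0.522 0.23  0.165]
 [0.522 0.224 0.166]
 [0.517 0.219 0.166]
 [0.519 0.236 0.167]
 [0.519 0.216 0.167]
 [0.515 0.24  0.168]
 [0.515 0.219 0.168]
 [0.521 0.224 0.168]
 [0.522 0.227 0.169]
 [0.523 0.221 0.17 ]
 [0.5   0.213 0.17 ]
 [0.525 0.229 0.171]
 [0.52  0.221 0.171]
 [0.515 0.236 0.171]
 [0.52  0.212 0.171]
 [0.521 0.215 0.172]]
[395.20331825 169.41157396]
[392.91041156 191.09218747]
```

View pics/tip.png

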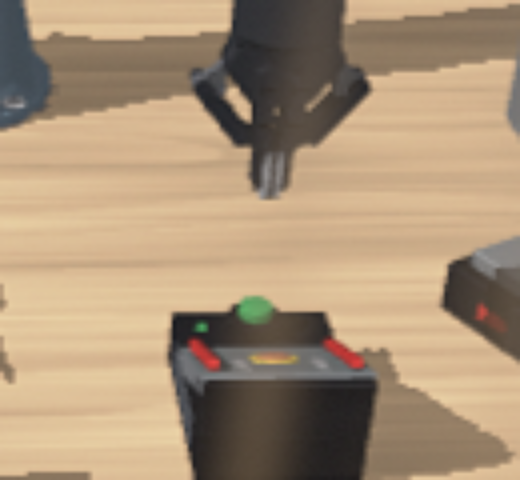

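The tip is really about 39 mm higher than reported (x and y agree). I'll compare with the starting picture, then press using the corrected height and force feedback.

```bash
python3 - <<'E'
from geo import *
from vis import *
from station import arm,status,eyes
S=dict(np.load('scene0.npz'));b=np.zeros((400,640),np.uint8);b[40:92,115:180]=1
p=pts(S,b*(S['depth']>0));g=p[(abs(p[:,0]-.175)<.1)&(abs(p[:,1]+.548)<.1)];o=np.argsort(g[:,2]);print('start tips z',g[o[:12]].round(3).tolist())
arm.movel([B[0],B[1],.034],velocity=.15);arm.hold(.2)
f0=status.sense()['contact_force'][2];z=.033;hist=[]
while z>.008:
    arm.movel([B[0],B[1],z],velocity=.03)
    f=np.mean([status.sense()['contact_force'][2] for _ in range(3)])-f0;hist.append((round(z,4),round(f,2)))
    if f>9:break
    z-=.001
arm.hold(.3);print(hist,status.sense()['contact_force'],f0)
cv2.imwrite('pics/press3.png',eyes.capture('scene')['pixels'][150:250,330:470])
arm.movel([B[0],B[1],.10],velocity=.2);print(status.sense()['time'])
E
```

```text
start tips z [[0.166, -0.5, 0.243], [0.197, -0.589, 0.245], [0.172, -0.502, 0.246], [0.16, -0.498, 0.248], [0.172, -0.498, 0.249], [0.163, -0.493, 0.249], [0.208, -0.582, 0.25], [0.199, -0.588, 0.25], [0.2, -0.584, 0.25], [0.176, -0.5, 0.251], [0.193, -0.599, 0.251], [0.169, -0.498, 0.252]]
[(0.033, np.float64(-0.69)), (0.032, np.float64(-0.36)), (0.031, np.float64(-0.58)), (0.03, np.float64(-0.85)), (0.029, np.float64(-0.88)), (0.028, np.float64(-0.02)), (0.027, np.float64(1.0)), (0.026, np.float64(2.33)), (0.025, np.float64(2.23)), (0.024, np.float64(4.15)), (0.023, np.float64(4.42)), (0.022, np.float64(5.39)), (0.021, np.float64(12.21))] [-2.69371753 -1.1220956  11.4897116 ] 0.0695058368048436
16.5833
```

The button bottomed out (force knee at 6 mm of travel, 12 N) and has been released. The 39 mm offset is now confirmed by contact. Next is the pen.

```bash
cat >> geo.py <<'E'
OFF=.039   # real tip lies this much behind the reported TCP (along tool z, to be checked with tilt)
GP=.0187
E
python3 - <<'E'
from geo import *
from vis import *
from station import arm,status,eyes
o=q(PY)
arm.movep(P+[0,0,.10],o) ; arm.ungrasp()
arm.movel(P-[0,0,GP+OFF],velocity=.15)
arm.close();s=status.sense();print('grip',s['gripper_width'],s['time'],s['contact_force'])
arm.movel(P+[0,0,.13-GP-OFF],velocity=.15)
arm.hold(.2);s=status.sense();print(s['gripper_width'],s['time'],s['contact_force'],s['tool_pos'])
arm.movep(C+n*(.09+.05-GP)-n*OFF,q(0,25)) # tip about 50 mm off contact if the offset is along the tool
arm.hold(.3);s=status.sense();print(s['time'],s['contact_force'],s['tool_pos'],s['gripper_width'])
for nm in('scene','top'):
    c=eyes.capture(nm);np.savez(nm+'2.npz',**c)
    if nm=='scene':a=c['pixels']
    else:b=c['pixels']
cv2.imwrite('pics/held.png',np.vstack([cv2.resize(a[70:240,300:480],None,fx=2.8,fy=2.8)[:300] if 0 else cv2.resize(a[90:240,320:480],None,fx=3.8,fy=3.8)]))
E
```

```text
grip 0.2755897399873446 20.9083 [-0.68469495 -0.06846937  1.76601825]
0.27545444946045927 22.125 [ 0.1341547  -0.10596982 -1.94432238] [ 0.58912578 -0.23665191  0.17103432]
24.1333 [-1.416049   -0.33027315 -0.51203361] [0.55206819 0.22415088 0.14576425] 0.269185058308856
```

View pics/held.png

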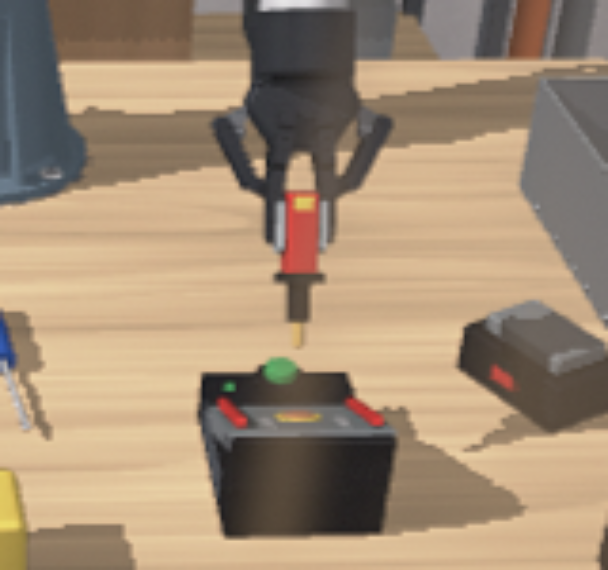

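The pen is held with its tip at about (398,181), in line with the contact at (398,200). I'll compare tip and axis with both offset hypotheses.

```bash
python3 - <<'E'
from geo import *
from vis import *
S=dict(np.load('scene2.npz'));T=dict(np.load('top2.npz'))
def pr(c,P):
    x=c['R']@P+c['t'];return (x[:2]/x[2]*c['fx']+[c['cx'],c['cy']]).round(1)
tcp=np.array([0.55207,0.22415,0.14576])
a=tcp+n*(OFF+GP-.09);b=tcp+[0,0,OFF]+n*(GP-.09)
for nm,t in(('toolz',a),('worldz',b)):print(nm,'tip',t.round(4),pr(S,t),'grip',pr(S,t+n*.09),'top cam',pr(T,t))
m=mask(S,'red',(385,130,412,166));p=pts(S,m);print('red',cen(m),'mean',p.mean(0).round(4))
k=np.linalg.svd(p-p.mean(0))[2][0];print('axis',k.round(3),'face n',np.linalg.svd(p-p.mean(0))[2][2].round(3))
h=cv2.cvtColor(S['pixels'],cv2.COLOR_BGR2HSV)
m=np.zeros((400,640),np.uint8);m[174:184,392:404]=1;p=pts(S,m);p=p[p[:,2]>.095];print('brass/near pts',p.round(3))
print(h[172:186,398].tolist())
# button, undisturbed? ring in scene
m=mask(S,'yellow',(385,194,412,206));print('ring',cen(m),'pred',pr(S,C))
E
```

```text
toolz tip [0.5657 0.2242 0.1165] [397.9 180.8] grip [398.5 148.9] top cam [250.3 207.3]
worldz tip [0.5822 0.2242 0.1201] [399.1 182.8] grip [399.7 150.6] top cam [250.3 201.8]
red (np.float64(398.5875), np.float64(152.18125), 160, (np.int64(394), np.int64(403), np.int64(141), np.int64(161))) mean [0.5419 0.2222 0.1955]
axis [ 0.377 -0.028 -0.926] face n [-0.891  0.261 -0.37 ]
brass/near pts [[0.567 0.216 0.14 ]
 [0.567 0.219 0.14 ]
 [0.562 0.223 0.136]
 [0.564 0.225 0.138]
 [0.569 0.227 0.141]
 [0.56  0.232 0.135]
 [0.56  0.221 0.132]
 [0.561 0.224 0.133]
 [0.563 0.226 0.134]
 [0.563 0.22  0.131]
 [0.561 0.224 0.13 ]
 [0.563 0.226 0.13 ]
 [0.566 0.22  0.129]
 [0.564 0.223 0.128]
 [0.565 0.226 0.128]
 [0.562 0.221 0.124]
 [0.568 0.223 0.127]
 [0.567 0.226 0.127]
 [0.567 0.221 0.123]
 [0.564 0.224 0.121]
 [0.57  0.226 0.125]
 [0.565 0.221 0.119]
 [0.568 0.223 0.121]
 [0.564 0.227 0.118]
 [0.571 0.223 0.119]
 [0.569 0.226 0.118]]
[[14, 72, 89], [12, 64, 87], [17, 93, 113], [19, 121, 208], [19, 123, 218], [19, 123, 214], [19, 121, 215], [19, 123, 213], [18, 121, 208], [17, 100, 184], [17, 79, 223], [17, 80, 220], [16, 80, 222], [16, 83, 223]]
ring (np.float64(398.0), np.float64(199.8181818181818), 11, (np.int64(393), np.int64(403), np.int64(199), np.int64(200))) pred [397.8 198.1]
```

The offset lies along the tool axis: the predicted tip (397.9,180.8) matches the image. I'll approach along the face normal with averaged force.

```bash
cat > ap.py <<'E'
from geo import *
from vis import *
from station import arm,status,eyes
def F(k=8):
    v=[]
    for _ in range(k):arm.hold(.03);v.append(status.sense()['contact_force'])
    return np.mean(v,0)
def go(d,v=.02):arm.movel(C+n*(d+.09-GP-OFF),velocity=v)  # d: free tip height over the contact
E
python3 - <<'E'
from ap import *
go(.008,.08);arm.hold(.2);f0=F(12);np.save('f0.npy',f0);print(f0)
d=.006
while d>-.008:
    go(d);f=F(6)-f0;print(round(d*1e3,1),f.round(2),round(f@n,2))
    if f@n>2.2:break
    d-=.002
s=status.sense();print(s['time'],s['tool_pos'],s['gripper_width'])
E
```

```text
[ 0.03690341 -0.0356555  -0.82791031]
6.0 [-0.53 -0.19 -0.28] -0.03
4.0 [ 0.27 -0.21  0.27] 0.13
2.0 [0.08 0.12 0.05] 0.01
0.0 [ 0.15 -0.04 -0.02] -0.08
-2.0 [-0.69 -0.13  1.46] 1.62
-4.0 [-0.79  0.24  1.98] 2.13
-6.0 [-1.11  0.61  2.43] 2.67
28.6583 [0.5754362  0.22474932 0.09510025] 0.27816606232448104
```

Force and depth agree (plunge ≈ −d). I'll go to 7 mm and check with the cameras.

```bash
python3 - <<'E'
from ap import *
go(-.007,.01);f=F(15)-np.load('f0.npy');print(f.round(2),(f@n).round(2),status.sense()['tool_pos'],Ro.from_quat(status.sense()['tool_rot'],scalar_first=True).as_matrix()[:,2].round(4))
c=eyes.capture('scene');t=eyes.capture('top')
m=mask(c,'red',(380,140,415,190));p=pts(c,m);k=np.linalg.svd(p-p.mean(0))[2];print('pen axis',k[0].round(3),p.mean(0).round(4),len(p))
m=mask(t,'yellow',(240,190,266,216));print('ring visible top',m.sum()/255)
a=cv2.resize(c['pixels'][130:220,350:450],None,fx=5,fy=5,interpolation=cv2.INTER_CUBIC)
b=cv2.resize(t['pixels'][170:245,225:285],None,fx=5,fy=5,interpolation=cv2.INTER_CUBIC);b=cv2.copyMakeBorder(b,0,450-b.shape[0],0,0,0)
cv2.imwrite('pics/touch.png',np.hstack([a,b]));print(status.sense()['time'])
E
```

```text
[-1.09  0.79  2.75] 2.95 [0.57585968 0.22473715 0.09420013] [ 0.4228  0.     -0.9062]
pen axis [ 0.408 -0.004 -0.913] [0.5654 0.2223 0.1446] 152
ring visible top 29.0
29.5083
```

View pics/touch.png

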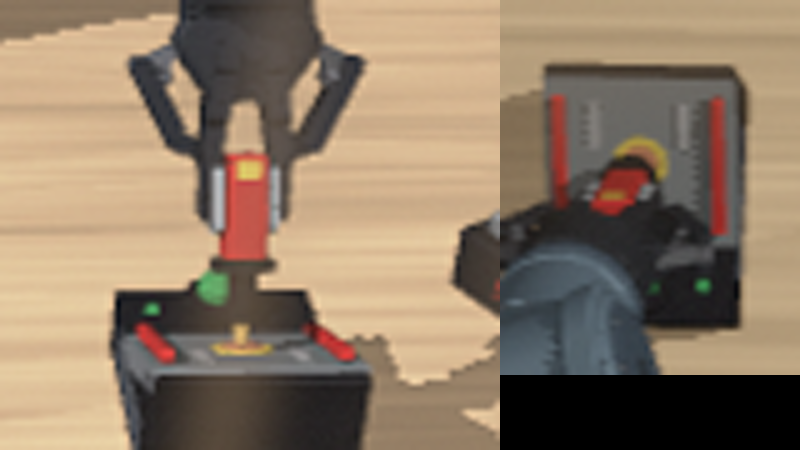

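Pictures: the brass tip stands on the ring's centre line (crop 241,340 with the ring at 241,350). From above, the pen covers the lower-left part of the ring, as the tilt implies. One last numeric check of the x position in the top view before handing in.

```bash
python3 - <<'E'
from ap import *
t=eyes.capture('top');c=eyes.capture('scene')
def pr(c,P):
    x=c['R']@P+c['t'];return x[:2]/x[2]*c['fx']+[c['cx'],c['cy']]
R=Ro.from_quat(q(0,25),scalar_first=True).as_matrix()
for nm,c,box in(('top',t,(240,200,258,216)),('scene',c,(390,155,412,185))):
    m=mask(c,'red',box);g=C+n*.083
    V=np.array([pr(c,g+R@np.array([a,b,-z])) for a in(-.012,.012) for b in(-.012,.012) for z in((.026,.0) if nm=='top' else(.026,-.034))])
    print(nm,'seen',cen(m)[:2],cen(m)[3],'pred box',V.min(0).round(1),V.max(0).round(1))
f=F(10)-np.load('f0.npy');print(f.round(2),f@n)
E
```

```text
top seen (np.float64(248.41935483870967), np.float64(207.5)) (np.int64(243), np.int64(254), np.int64(204), np.int64(212)) pred box [242.7 207. ] [252.6 217.6]
scene seen (np.float64(398.3071895424837), np.float64(172.22222222222223)) (np.int64(394), np.int64(403), np.int64(161), np.int64(181)) pred box [393.1 159.5] [403.6 181.6]
[-0.95  0.56  2.83] 2.9719616037901835
```

```bash
python3 - <<'E'
from ap import *
t=eyes.capture('top')
def pr(P):
    x=t['R']@P+t['t'];return (x[:2]/x[2]*t['fx']+[t['cx'],t['cy']]).round(1)
xs=np.array([n[2],0,-n[0]]);g=C+n*.083
for s in(-1,1):print('handle lower edge',pr(g-.034*n+.012*xs+[0,s*.012,0]),'upper',pr(g+.026*n+.012*xs+[0,s*.012,0]))
print('collar far edge',pr(g-.04*n+.0185*xs),'contact',pr(C),'ring outer',pr(C+.015*xs),pr(C-[0,.015,0]))
h=cv2.cvtColor(t['pixels'],cv2.COLOR_BGR2HSV)
for u in(249,250,251,252):print(u,h[196:212,u,2].tolist(),h[196:212,u,0].tolist())
m=mask(t,'red',(240,200,258,216));print(m[202:214,241:257]//255)
E
```

```text
handle lower edge [254.  203.6] upper [250.9 209.9]
handle lower edge [246.1 203.5] upper [242.7 209.8]
collar far edge [250.3 200.9] contact [252.7 202.4] ring outer [252.5 197.8] [257.4 202.4]
249 [104, 106, 127, 163, 162, 84, 46, 61, 137, 138, 138, 140, 144, 149, 173, 128] [24, 21, 23, 24, 22, 22, 15, 6, 2, 2, 2, 3, 11, 13, 1, 1]
250 [104, 112, 156, 166, 152, 47, 43, 63, 139, 139, 139, 138, 142, 147, 173, 65] [20, 23, 24, 22, 16, 14, 15, 5, 2, 2, 2, 2, 5, 4, 1, 2]
251 [106, 126, 170, 157, 148, 57, 46, 62, 139, 140, 141, 149, 148, 131, 142, 47] [23, 23, 24, 17, 11, 15, 14, 4, 2, 2, 2, 2, 1, 2, 1, 0]
252 [106, 137, 169, 154, 148, 67, 47, 63, 141, 148, 149, 134, 129, 95, 46, 41] [23, 24, 24, 15, 11, 13, 14, 5, 2, 2, 2, 2, 1, 3, 0, 173]
[[0 0 0 0 0 0 0 0 0 0 0 0 0 0 0 0]
 [0 0 0 0 0 0 0 0 0 0 0 0 0 0 0 0]
 [0 0 0 0 0 1 1 1 1 1 1 1 1 1 0 0]
 [0 0 0 0 0 1 1 1 1 1 1 1 1 1 0 0]
 [0 0 0 0 1 1 1 1 1 1 1 1 1 0 0 0]
 [0 0 0 0 1 1 1 1 1 1 1 1 0 0 0 0]
 [0 0 0 1 0 0 0 0 0 1 1 1 0 0 0 0]
 [0 0 0 1 0 0 0 0 0 1 1 0 0 0 0 0]
 [0 0 1 1 1 1 1 1 1 1 1 0 0 0 0 0]
 [0 0 1 1 1 1 1 1 1 0 0 0 0 0 0 0]
 [0 0 0 0 1 1 1 1 0 0 0 0 0 0 0 0]
 [0 0 0 0 0 0 0 0 0 0 0 0 0 0 0 0]]
```

The handle's lower edge is seen at rows 203–204, columns 246–254, against a prediction of 203.6 and 246–254. The collar edge is seen at 201 against a prediction of 200.9. That puts the pen within 1–2 mm of where it should be, so I'm handing in.

```bash
python3 - <<'E'
from ap import *
print((F(8)-np.load('f0.npy'))@n,status.sense()['time']);arm.sign_off()
E
```

```text
3.3427985225252415 30.2583
the job is handed in; nothing more can be done
```

The job is handed in at about 30.3 s. The green button was pressed fully down and released. The pen was then taken from its holder and is being held steady on the copper contact with the yellow ring.

- **Button:** my first press stopped short without touching anything, because the fingertips really sit about 39 mm behind the reported TCP along the tool axis. I measured this in the images and by contact and corrected for it. The second press bottomed out (about 6 mm of travel, peak about 12 N) and I then withdrew. I did not measure the button coming back up.
- **Pen position:** the pen stands about 1–2 mm from the predicted spot in the top view. In the scene view the tip is on the ring's centre line.
- **Angle:** the tool is at 25.0° to the vertical, as the dock's face asks. The pen's own axis measured about 24° from noisy depth.
- **Pressure:** the tip force read 2.95 to 3.3 N, so the plunger is in about 7–8 mm of its 14 mm. Force and depth agreed at every step of the approach.
- **Disagreement:** a sideways force of about 0.6–0.8 N remains at the tip. The scene camera put the contact about 1.7 pixels from the position I used; I relied on the top camera and the dock's dimensions instead.
- **Other things:** I moved nothing else on purpose, but I did not check the other things on the bench afterwards.

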